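# Gauge a support pillar and rack it in the right bay

### The arm

A 6-joint arm with a two-finger parallel gripper is mounted at the origin on the work surface. World frame = base frame: x ahead of the robot, y to its left, z up, the work surface at z = 0. Lengths are in m, angles in degrees, forces in N, time in s.
With the tool pointing down it reaches from about 0.35 to 0.925 m from the base axis. Payload 6.4 kg.
Tool frame: the origin (TCP) lies at the very end of the fingers, on their centre line; the grasp point (between the pads) lies env.grip_point_offset behind it (env.grip_point_offset is the distance from the TCP to the grasp point, in m); z points along the fingers, y is the direction in which the jaws open and shut (so a half turn about z gives the same grasp; the last joint's range is limited). The gripper opens to 94 mm and grips with 3 to 60 N. Pads are 16 mm wide; open, the fingers measure 119 mm over their backs; the gripper's body (75 mm by 177 mm) begins 78 mm behind the grasp point.
Start: joints at [63.363, 14.043, 89.255, -0, 76.702, -9.975], TCP at [0.186, 0.623, 0.205] pointing down, gripper open.
Joint ranges: [-179.41, 179.41], [-58.25, 129.5], [7.25, 145.43], [-54.29, 234.29], [11.92, 165.04], [-157.13, 157.13]. Speed limits (degrees/s): [147.25, 147.25, 180, 180, 180, 180].

### API

Orientations are given as [roll, pitch, yaw] about the fixed x, y, z axes, in that order (R = Rz(yaw) Ry(pitch) Rx(roll)).
In Python, from cell import env, vision gives the robot as it stands.
- The arm moves only by the shell command python3 -m pendant 'ROWS' [FORCE]. ROWS is JSON, a list of rows, each an object with "rot": the turn, a rotation vector about the world's x, y, z normalised to -1 to 1, where 1 is 90 degrees, a list of three; "xyz": the shift along the world's x, y, z normalised to -1 to 1, where 1 is 100 cm, a list of three; "gripper": the opening, from -1 (shut) to 1 (fully open), so that 0 is half open. A call has 1 to 8 rows; each row is the pose to reach, as a shift and turn from the pose commanded when the call began; what a row does not reach only later rows make up. A row lasts 1/10 s, in which the tool goes at most 50 mm and 8.59 degrees, less where a joint would pass 70% of its speed; a pose out of reach is approached as far as the arm can. A call with a number of a shift or a turn outside -1 to 1 is refused whole. A call with a gripper value outside its range is refused whole. The fingers move at their own pace and stop on an object; FORCE is the grip in N (left out, the last holds). Time passes only in rows, so rows that repeat a pose let the fingers close. It gives the time, the measured TCP pose, the force and the opening at its end, in the units of the state.
- env.get_state(): the state, without advancing time (a new reading comes with each control period).
- vision.read_camera(name): name is "scene" or "top"; returns a dict with "img" (420x560x3 uint8, red, green, blue), "range_z" (420x560 float32, m along the optical axis (not along the pixel's ray), 0 where there is no reading), "camera_matrix" (3x3 intrinsics, pixels), "rvec" (rotation vector, rad) and "tvec" (3), from world to camera coordinates, as OpenCV has them. Camera axes: x right, y down, z forward; pixel columns grow to the right and rows downward; lengths in m; the calibration is good to about 2 mm. A picture is of the moment at which its call begins.
- env.finish_job(): hands the job in, once; it reports no verdict.
The state is a dict: "time_s": time; "joint_pos": joint angles; "joint_velocities": joint speeds; "joint_torque": joint torques, N m; "eef_pos": TCP position; "tool_rot": TCP orientation; "force": force on the tool from outside, world axes, zero at the start; "moment": the same for the moment, N m; "opening": finger opening in m.
Only numpy, scipy, OpenCV 4.12 (cv2) and the standard library are available. Lean on these libraries where they do the work, as an engineer would, in place of code of your own. Each camera call takes 0.05 s, during which the arm holds its last target. There are 200 camera calls.

### The job

Lift the support pillar out of its storage sleeve and stand it on the height gauge's base plate to feel whether its collar is above or below the top of the gauge step. Then stand it upright, in the middle of its rack bay: the bay with the tall back plate if the collar clears the step, the bay with the low back plate if it does not. When you have let go of it, slide the rack's gate fully across in front of that bay; keep the pillar upright throughout and leave the mouse, the bottle and the V-block alone.

Things in the scene. Friction and masses are not known exactly. Their poses are not given: they have to be found in the camera images.
- pillar: Loose steel support pillar (screw jack, 0.5 kg). Origin on its axis at the underside of its collar (disc 68 mm across, 8 thick); z up. Below: stem 32 mm across, spindle, flat round foot 48 mm across. How far the foot is screwed out is not told: its underside lies 90 to 110 mm below the origin and stays so. At the start it hangs in the sleeve by its collar, foot hidden and off the table.
- pillar_head (a point): Top middle of the pillar's dark square head, 50 mm above the collar's underside: 36 x 36 mm, sides along the point's x and y, 42 mm high above the collar. Grip it here. Its yaw differs from the sleeve's by up to 0.3 rad.
- sleeve_mouth (a point): Middle of the mouth of the fixed grey storage sleeve, at the rim on which the collar rests: an upright square tube 74 x 74 mm outside, 58 x 58 inside, 118 high, on a 100 x 100 mm foot. The pillar must rise more than 110 mm to clear it.
- gauge_stand (a point): Fixed height gauge: the point on the upper face of its grey stone base plate where the pillar is to stand. Plate 20 mm thick, from 55 mm behind to 95 mm ahead of this point (point x, level, towards the step) and 55 mm to either side.
- gauge_step (a point): Middle of the step's upper edge, on the face towards gauge_stand, 50 mm ahead of it (x). Steel block 70 wide, 35 thick, 100 mm tall above the base plate. Pillar foot out over 100 mm: the collar, pushed along x from gauge_stand, passes over the step and the foot meets it after 26 mm. Under 100: the collar strikes the face after 16 mm. Within 2 mm of equal either bay is right.
- tall_bay (a point): Middle of the floor (12 mm above the table) of the rack bay with the 165 mm high steel back plate. Axes are the rack's: x to the back plate, 55 mm away; y sideways. Bay 98 mm wide between 50 mm high side walls. It may be the rack's left or right bay; the bays' middles are 104 mm apart in y.
- low_bay (a point): The same for the rack's other bay, whose back plate is only 65 mm high.
- gate_grip (a point): Top middle of the gate's upright dark handle: 14 mm wide (rack y), 24 mm deep, top 88 mm above the table, free over its upper 45 mm, 94 mm in front (-x) of the bays' middles. The gate is a steel sheet 90 wide, 45 high, that slides along the rack's y in front of the bays, 38 mm behind its handle.
- gate (a joint): Gate position along the rack's y, m: 0 in the middle, +0.052 at its stop in front of the bay on the rack's +y side, -0.052 at the stop in front of the other. Slides with about 2 N and stays where it is left. Starts near the middle.
- mouse: Black computer mouse, 105 x 60 x 32 mm, lying on a blue pad; leave it alone. Origin under its middle.
- cleaner: White plastic bottle, 60 mm across, 170 mm tall, standing; leave it alone. Origin under its middle.
- v_block: Dark steel V-block 70 x 90 x 60 mm; leave it alone. Origin under its middle.
Things that resemble listed ones, but are neither listed nor needed, are in the scene too. What is shaped like the part that bears gauge_stand but yellow is not meant. What is shaped like the pillar but green is not meant.

How it is judged:
By the outcome, as a careful person would: the job done as asked, in the order asked, and still so for the second after the job is handed in, with the robot touching nothing.
It also fails if it takes over 54 s, if anything falls off the work surface, if the arm or the gripper's body presses on something with over 40 N, if the wrist force passes 120 N, or if a joint passes its speed limit or range.

## Working session

There is one attempt and no reset: what is moved stays moved. The work goes in short steps, Python scripts to look and compute and a shell command to move; the robot and the scene stay as the last step left them, time stands still between calls to the robot, and variables do not carry over. Pictures are saved under pics/ and viewed, about 8 in all and at most 12, crops included, and the job is handed in when it is done.

```bash
mkdir -p pics; ls; cat > h.py <<'E'
import numpy as np, cv2
from cell import env, vision
def cap(n):
    c=vision.read_camera(n); c['R']=cv2.Rodrigues(np.array(c['rvec'],float))[0]; c['t']=np.array(c['tvec'],float).ravel(); return c
def cloud(c):
    z=c['range_z']; K=c['camera_matrix']; v,u=np.mgrid[:z.shape[0],:z.shape[1]]
    p=np.stack([(u-K[0][2])/K[0][0]*z,(v-K[1][2])/K[1][1]*z,z],-1)
    w=(p-c['t'])@c['R']; w[z<=0]=np.nan; return w
E
python3 - <<'E'
from h import *
print(env.get_state(), env.grip_point_offset)
for n in('scene','top'):
    c=cap(n); cv2.imwrite(f'pics/{n}0.png',c['img'][:,:,::-1]); np.savez(f'{n}0.npz',w=cloud(c),img=c['img'])
    print(n,-c['R'].T@c['t'],c['camera_matrix'])
E
```

```text
pics
{'time_s': 0.0, 'joint_pos': array([ 6.33623020e+01,  1.40818955e+01,  8.93236901e+01, -2.26266263e-04,
        7.67000454e+01, -9.97873905e+00]), 'joint_velocities': array([ 0.06358317,  0.10826551, -0.00130428, -0.02925859,  0.04900784,
       -0.08326131]), 'joint_torque': array([ 2.28138147e-04, -4.15838027e+01, -3.14602017e+01,  6.84442953e-02,
        3.31923820e-02, -1.49388543e-04]), 'eef_pos': array([0.18610579, 0.6221769 , 0.20438163]), 'tool_rot': array([-1.79895929e+02, -1.80872415e-02,  1.63341077e+02]), 'force': array([-0.68563682, -0.59548187,  0.31095452]), 'moment': array([-0.02416771,  0.01348393,  0.01081144]), 'opening': 0.09386295883515784} 0.0188
scene [1.32415128 0.49175623 0.7733559 ] [[462.33316231   0.         280.59958148]
 [  0.         462.33316231 207.22304231]
 [  0.           0.           1.        ]]
top [0.40020689 0.02571585 1.51890388] [[517.08972316   0.         276.5653372 ]
 [  0.         517.08972316 206.73497006]
 [  0.           0.           1.        ]]
```

View pics/scene0.png

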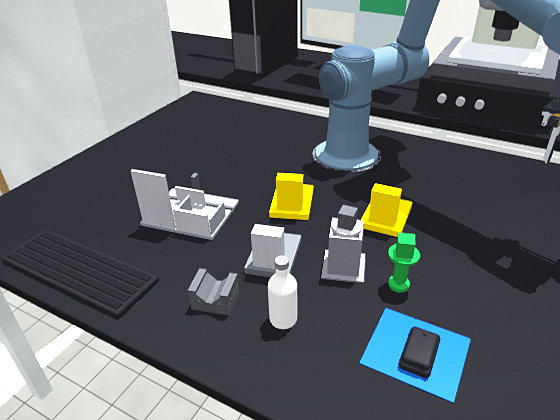

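View pics/top0.png

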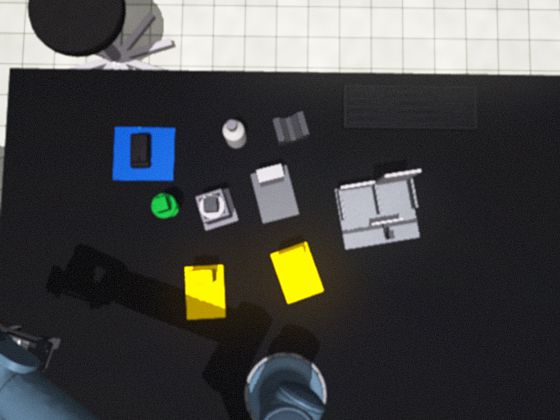

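Scene: the grey gauge is at top-view (275,192), with yellow lookalikes at (205,292) and (298,272). The pillar in its sleeve is at (213,207), with the green lookalike at (165,207). The rack is at (378,210), its tall back plate on the image right (400,173) and the gate handle at (388,230). The grey gauge and the dark-headed pillar in the sleeve fit the description. I'll confirm them in an enlarged crop and measure.

```bash
cat > m.py <<'E'
from h import *
T=np.load('top0.npz'); w=T['w']; img=T['img']
v,u=np.mgrid[:420,:560]
def rect(name,box,zlo,zhi,sat=None,src=None):
    x0,x1,y0,y1=box
    m=(u>=x0)&(u<x1)&(v>=y0)&(v<y1)&(w[...,2]>zlo)&(w[...,2]<zhi)
    p=w[m]
    # keep largest comp
    n,l,s,_=cv2.connectedComponentsWithStats(m.astype(np.uint8))
    if n<2: print(name,'none');return
    k=1+np.argmax(s[1:,4]); p=w[l==k]
    r=cv2.minAreaRect((p[:,:2]*1000).astype(np.float32))
    print(name,len(p),'c',np.round(r[0],1),'size',np.round(r[1],1),'ang',round(r[2],1),'z med',np.round(np.nanmedian(p[:,2])*1000,1))
S=(190,245,180,235)
rect('head',S,.155,.19); rect('collar',S,.115,.14); rect('sleevefoot',S,.005,.03)
G=(245,305,155,228)
rect('step',G,.10,.14); rect('plate',G,.01,.03); rect('gauge all',G,.01,.14)
R=(325,430,160,255)
rect('tall',R,.15,.18); rect('low',R,.055,.075);rect('walls',R,.04,.056); rect('floor',R,.006,.02); rect('handle',R,.078,.1); rect('rack all',R,.006,.2)
print('table z',np.nanmedian(w[250:300,440:500,2]))
a=cv2.resize(img[150:260,185:435],None,fx=3.2,fy=3.2,interpolation=cv2.INTER_CUBIC)
cv2.imwrite('pics/crop1.png',a[:,:,::-1])
E
python3 m.py
```

```text
head 198 c [525.8 209. ] size [35.9 37.4] ang 6.4 z med 167.9
collar 450 c [527.8 209.6] size [74.2 73.9] ang 18.3 z med 123.5
sleevefoot 197 c [520.8 177.9] size [ 68.3 127.4] ang 71.2 z med 8.1
step 347 c [619.  53.] size [35.9 69. ] ang 14.9 z med 119.5
plate 1550 c [573.4  40.5] size [150.2 109.9] ang 15.0 z med 19.7
gauge all 1980 c [573.4  40.5] size [150.2 109.9] ang 15.0 z med 20.9
tall 153 c [ 615.  -295.1] size [ 9.1 97.9] ang 10.4 z med 174.6
low 80 c [ 579.8 -354.4] size [84.3 11.9] ang 13.3 z med 61.1
walls 47 c [ 578.8 -352.2] size [85.6  7.9] ang 13.8 z med 48.6
floor 3614 c [ 523.  -257.9] size [180.5 224.3] ang 10.5 z med 11.9
handle 49 c [ 457.8 -283.8] size [23.1 13.5] ang 5.6 z med 86.4
rack all 4845 c [ 536.8 -276.2] size [201.  265.4] ang 10.8 z med 13.3
table z -0.0007354531163546876
```

View pics/crop1.png

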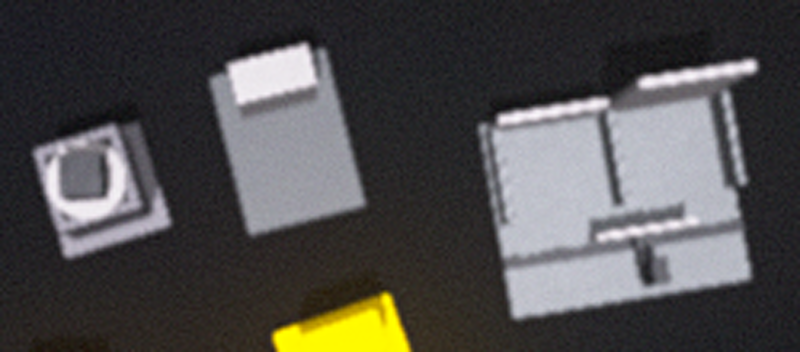

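The crop confirms it: dark square head in the grey sleeve, grey gauge with its step on the far side, and the rack with its tall plate on the image right (rack −y). All sizes match (head 36, step 36×69, plate 150×110). I'll move above the head while refining the rack and head yaw.

```bash
python3 -m pendant '[{"xyz":[0.04,-0.03,0.03],"rot":[0,0,0.05],"gripper":1},{"xyz":[0.07,-0.07,0.045],"rot":[0,0,0.1],"gripper":1},{"xyz":[0.10,-0.11,0.045],"rot":[0,0,0.15],"gripper":1},{"xyz":[0.13,-0.15,0.045],"rot":[0,0,0.2],"gripper":1},{"xyz":[0.16,-0.19,0.045],"rot":[0,0,0.257],"gripper":1},{"xyz":[0.19,-0.23,0.045],"rot":[0,0,0.257],"gripper":1},{"xyz":[0.22,-0.27,0.045],"rot":[0,0,0.257],"gripper":1},{"xyz":[0.25,-0.30,0.045],"rot":[0,0,0.257],"gripper":1}]' 20
python3 - <<'E'
import sys; from m import *
print('----')
S=(190,245,180,235); rect('low',R,.07,.085); rect('lowall',R,.03,.085)
a=np.radians(10.4); t=np.array([.557,-.3058]); X=np.array([np.cos(a),np.sin(a)]);Y=np.array([-X[1],X[0]])
p=w[160:255,325:430].reshape(-1,3); d=p[:,:2]-t; q=np.c_[d@X,d@Y,p[:,2]]*1000
def band(n,m):
    s=q[m]; print(n,len(s),np.round(np.nanpercentile(s,[3,50,97],axis=0),1).tolist())
z=q[:,2];x=q[:,0];y=q[:,1]
band('tall top',(z>150)); band('low top',(z>70)&(z<90)&(x>30)); 
mid=(x>-35)&(x<45)&(z>38)&(z<56)
band('wall R',mid&(y<-30)); band('divider',mid&(abs(y-52)<20)); band('wall L',mid&(y>130))
band('gate',(x<-30)&(x>-75)&(z>35)&(z<60)); band('handle',(x<-75)&(z>78))
for b in(0,5): 
  m=(v>=180)&(v<235)&(u>=190)&(u<245)&(w[...,2]>.16)&(w[...,2]<.175)
g=cv2.cvtColor(img,cv2.COLOR_RGB2GRAY)
P=w[m]; print('head mean',P.mean(0), 'std',P.std(0))
c=cv2.convexHull((P[:,:2]*1000).astype(np.float32)); 
best=min(np.arange(-15,35,1.),key=lambda A:(lambda e:e[0]*e[1])([np.ptp(np.percentile(P[:,:2]@np.array(k),[2,98])) for k in ((np.cos(np.radians(A)),np.sin(np.radians(A))),(-np.sin(np.radians(A)),np.cos(np.radians(A))))]))
print('yaw',best)
E
```

```text
time_s: 0.9
eef_pos: [0.4354, 0.3222, 0.2502]
tool_rot: [-180.0, -0.0, -173.5]
force: [0.8, 0.3, -0.4]
opening: 0.0941
head 198 c [525.8 209. ] size [35.9 37.4] ang 6.4 z med 167.9
collar 450 c [527.8 209.6] size [74.2 73.9] ang 18.3 z med 123.5
sleevefoot 197 c [520.8 177.9] size [ 68.3 127.4] ang 71.2 z med 8.1
step 347 c [619.  53.] size [35.9 69. ] ang 14.9 z med 119.5
plate 1550 c [573.4  40.5] size [150.2 109.9] ang 15.0 z med 19.7
gauge all 1980 c [573.4  40.5] size [150.2 109.9] ang 15.0 z med 20.9
tall 153 c [ 615.  -295.1] size [ 9.1 97.9] ang 10.4 z med 174.6
low 80 c [ 579.8 -354.4] size [84.3 11.9] ang 13.3 z med 61.1
walls 47 c [ 578.8 -352.2] size [85.6  7.9] ang 13.8 z med 48.6
floor 3614 c [ 523.  -257.9] size [180.5 224.3] ang 10.5 z med 11.9
handle 49 c [ 457.8 -283.8] size [23.1 13.5] ang 5.6 z med 86.4
rack all 4845 c [ 536.8 -276.2] size [201.  265.4] ang 10.8 z med 13.3
table z -0.0007354531163546876
----
low 103 c [ 596.5 -193.4] size [ 8.4 96.2] ang 10.0 z med 76.3
lowall 608 c [ 564.2 -251.7] size [ 93.6 215.2] ang 10.1 z med 59.4
tall top 160 [[54.7, -45.3, 151.5], [57.5, 3.0, 174.7], [62.6, 47.8, 180.3]]
low top 135 [[54.9, -29.1, 70.5], [57.6, 87.8, 76.5], [62.9, 148.2, 88.0]]
wall R 47 [[-28.7, -51.5, 38.2], [5.6, -49.5, 45.8], [42.4, -47.9, 55.0]]
divider 39 [[-28.1, 51.5, 40.8], [2.0, 54.7, 50.2], [42.0, 55.8, 55.6]]
wall L 25 [[-28.9, 154.0, 38.4], [8.9, 158.2, 48.9], [42.3, 159.1, 55.1]]
gate 55 [[-74.0, -5.9, 36.0], [-60.1, 39.5, 45.2], [-52.8, 83.0, 59.5]]
handle 49 [[-104.6, 32.7, 80.1], [-93.5, 40.2, 86.4], [-82.4, 45.9, 93.1]]
head mean [0.5255736  0.20874384 0.1677873 ] std [0.0105345  0.01060973 0.00267287]
yaw 2.0
```

```bash
python3 -m pendant '[{"xyz":[0.03,-0.038,-0.01],"rot":[0,0,-0.01],"gripper":1},{"xyz":[0.06,-0.076,-0.02],"rot":[0,0,-0.028],"gripper":1},{"xyz":[0.0897,-0.114,-0.03],"rot":[0,0,-0.028],"gripper":1},{"xyz":[0.0897,-0.114,-0.05],"rot":[0,0,-0.028],"gripper":1},{"xyz":[0.0897,-0.114,-0.08],"rot":[0,0,-0.028],"gripper":0.6},{"xyz":[0.0897,-0.114,-0.105],"rot":[0,0,-0.028],"gripper":0.4},{"xyz":[0.0897,-0.114,-0.12],"rot":[0,0,-0.028],"gripper":0.2},{"xyz":[0.0897,-0.114,-0.12],"rot":[0,0,-0.028],"gripper":0.1}]' 20
python3 - <<'E'
from h import *
c=cap('scene'); im=c['img']; a=cv2.resize(im[150:320,270:440],None,fx=3.4,fy=3.4,interpolation=cv2.INTER_CUBIC); cv2.imwrite('pics/g1.png',a[:,:,::-1])
E
```

```text
time_s: 1.7
eef_pos: [0.5231, 0.2097, 0.1281]
tool_rot: [-180.0, -0.3, -176.1]
force: [-0.6, -0.5, 1.1]
opening: 0.0654
```

View pics/g1.png

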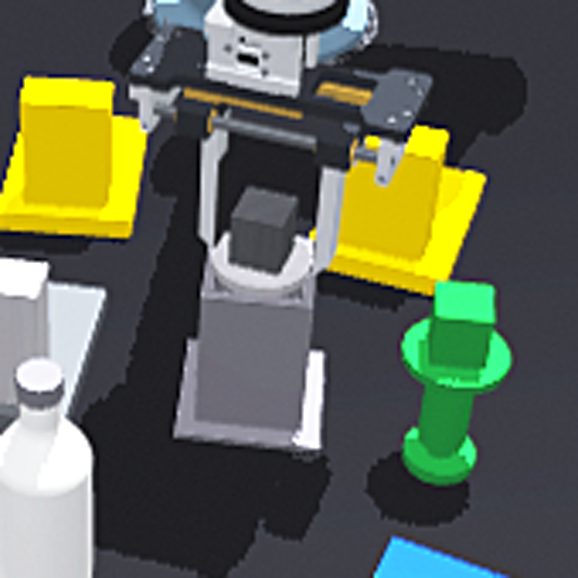

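The fingers straddle the dark head, crop (263,230), just above the collar. I'll raise 3 mm and close.

```bash
python3 -m pendant '[{"xyz":[0,0,0.003],"rot":[0,0,0],"gripper":0},{"xyz":[0,0,0.003],"rot":[0,0,0],"gripper":-0.15},{"xyz":[0,0,0.003],"rot":[0,0,0],"gripper":-0.3},{"xyz":[0,0,0.003],"rot":[0,0,0],"gripper":-0.6},{"xyz":[0,0,0.003],"rot":[0,0,0],"gripper":-1},{"xyz":[0,0,0.003],"rot":[0,0,0],"gripper":-1},{"xyz":[0,0,0.003],"rot":[0,0,0],"gripper":-1}]' 40
```

```text
time_s: 2.45
eef_pos: [0.5259, 0.2096, 0.1353]
tool_rot: [-179.9, 0.2, -176.0]
force: [-0.7, -4.0, 5.6]
opening: 0.0356
```

```bash
python3 -m pendant '[{"xyz":[0,0,0.01],"rot":[0,0,0],"gripper":-1},{"xyz":[0,0,0.025],"rot":[0,0,0],"gripper":-1},{"xyz":[0,0,0.045],"rot":[0,0,0],"gripper":-1},{"xyz":[0,0,0.065],"rot":[0,0,0],"gripper":-1},{"xyz":[0,0,0.085],"rot":[0,0,0],"gripper":-1},{"xyz":[0,0,0.105],"rot":[0,0,0],"gripper":-1},{"xyz":[0,0,0.12],"rot":[0,0,0],"gripper":-1},{"xyz":[0,0,0.13],"rot":[0,0,0],"gripper":-1}]'
python3 - <<'E'
from h import *
c=cap('scene'); im=c['img']; a=cv2.resize(im[100:300,270:440],None,fx=3,fy=3,interpolation=cv2.INTER_CUBIC); cv2.imwrite('pics/g2.png',a[:,:,::-1])
for i in range(5): s=env.get_state(); print(s['eef_pos'],s['tool_rot'],s['force'],s['opening'])
E
```

```text
time_s: 3.25
eef_pos: [0.5248, 0.2104, 0.265]
tool_rot: [180.0, 0.1, -176.0]
force: [0.1, -0.1, -4.4]
opening: 0.0359
[0.52548756 0.21048031 0.26637287] [ 179.96226882    0.19270074 -176.04056988] [-0.596894    0.19601627 -3.23261601] 0.03555816251793252
[0.52548756 0.21048031 0.26637287] [ 179.96226882    0.19270074 -176.04056988] [-0.596894    0.19601627 -3.23261601] 0.03555816251793252
[0.52548756 0.21048031 0.26637287] [ 179.96226882    0.19270074 -176.04056988] [-0.596894    0.19601627 -3.23261601] 0.03555816251793252
[0.52548756 0.21048031 0.26637287] [ 179.96226882    0.19270074 -176.04056988] [-0.596894    0.19601627 -3.23261601] 0.03555816251793252
[0.52548756 0.21048031 0.26637287] [ 179.96226882    0.19270074 -176.04056988] [-0.596894    0.19601627 -3.23261601] 0.03555816251793252
```

View pics/g2.png

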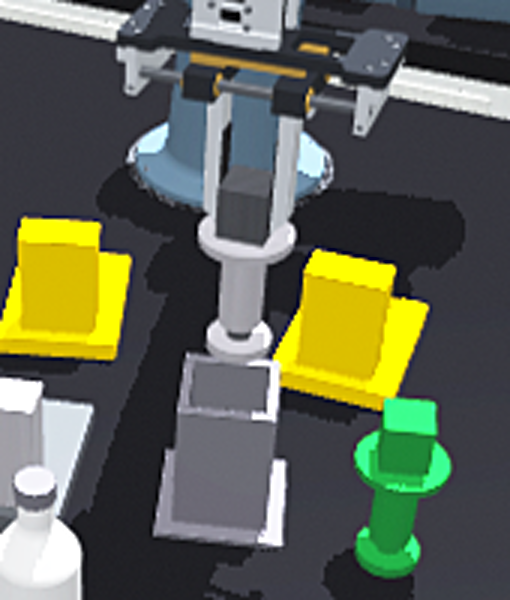

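The pillar hangs upright, clear of the sleeve. Next I carry it over gauge_stand and turn it to the gauge yaw (+11°).

```bash
python3 -m pendant '[{"xyz":[0.002,-0.01,0.005],"rot":[0,0,0.01],"gripper":-1},{"xyz":[0.006,-0.035,0.01],"rot":[0,0,0.03],"gripper":-1},{"xyz":[0.011,-0.065,0.01],"rot":[0,0,0.05],"gripper":-1},{"xyz":[0.016,-0.095,0.01],"rot":[0,0,0.07],"gripper":-1},{"xyz":[0.021,-0.125,0.005],"rot":[0,0,0.09],"gripper":-1},{"xyz":[0.025,-0.15,0],"rot":[0,0,0.11],"gripper":-1},{"xyz":[0.0275,-0.167,-0.02],"rot":[0,0,0.122],"gripper":-1},{"xyz":[0.0284,-0.1737,-0.04],"rot":[0,0,0.122],"gripper":-1}]'
python3 - <<'E'
from h import *
r=[]
c=cap('scene'); w=cloud(c)
o=np.array([.5541,.0353]); d=np.linalg.norm(w[...,:2]-o,axis=2)
m=(d<.045)&(w[...,2]>.06); z=w[...,2][m]*1000
for lo in range(70,260,10):
    k=m&(w[...,2]*1000>=lo)&(w[...,2]*1000<lo+10)
    if k.sum(): P=w[k]; print(lo,k.sum(),np.round(np.ptp(P[:,:2]@[-.26,.966])*1000),np.round(P.mean(0)*1000))
print(env.get_state()['eef_pos'],env.get_state()['force'])
E
```

```text
time_s: 4.1
eef_pos: [0.5532, 0.0348, 0.2225]
tool_rot: [-180.0, -0.0, -165.2]
force: [0.1, -0.1, -5.0]
opening: 0.0359
110 43 45.0 [568.  45. 116.]
120 148 47.0 [560.  40. 123.]
130 22 31.0 [563.  40. 138.]
140 47 30.0 [561.  43. 145.]
150 47 29.0 [562.  43. 155.]
160 49 30.0 [563.  42. 165.]
170 46 27.0 [563.  43. 175.]
180 47 30.0 [563.  42. 185.]
190 11 20.0 [564.  44. 191.]
200 47 65.0 [575.  50. 207.]
210 225 66.0 [566.  44. 213.]
220 80 51.0 [567.  42. 225.]
230 97 58.0 [565.  43. 235.]
240 104 60.0 [565.  43. 245.]
250 202 59.0 [558.  38. 255.]
[0.55082558 0.03482612 0.21791137] [-0.71771386 -0.2615311  -8.08473452]
```

```bash
python3 -m pendant '[{"xyz":[0,0,-0.02],"rot":[0,0,0],"gripper":-1},{"xyz":[0,0,-0.045],"rot":[0,0,0],"gripper":-1},{"xyz":[0,0,-0.065],"rot":[0,0,0],"gripper":-1},{"xyz":[0,0,-0.075],"rot":[0,0,0],"gripper":-1},{"xyz":[0,0,-0.075],"rot":[0,0,0],"gripper":-1}]'
python3 -m pendant '[{"xyz":[0,0,-0.002],"rot":[0,0,0],"gripper":-1},{"xyz":[0,0,-0.004],"rot":[0,0,0],"gripper":-1},{"xyz":[0,0,-0.006],"rot":[0,0,0],"gripper":-1},{"xyz":[0,0,-0.006],"rot":[0,0,0],"gripper":-1}]'
python3 -m pendant '[{"xyz":[0,0,-0.002],"rot":[0,0,0],"gripper":-1},{"xyz":[0,0,-0.004],"rot":[0,0,0],"gripper":-1},{"xyz":[0,0,-0.004],"rot":[0,0,0],"gripper":-1}]'
```

```text
time_s: 4.65
eef_pos: [0.5518, 0.0369, 0.1467]
tool_rot: [179.9, -0.2, -165.1]
force: [-0.1, -0.7, -5.6]
opening: 0.0361
time_s: 5.05
eef_pos: [0.5533, 0.0364, 0.1428]
tool_rot: [-180.0, 0.0, -165.1]
force: [0.8, 0.1, -5.6]
opening: 0.0358
time_s: 5.35
eef_pos: [0.5528, 0.0365, 0.138]
tool_rot: [180.0, -0.0, -165.1]
force: [-0.5, 0.4, -4.7]
opening: 0.0356
```

```bash
python3 -m pendant '[{"xyz":[0,0,-0.0015],"rot":[0,0,0],"gripper":-1},{"xyz":[0,0,-0.003],"rot":[0,0,0],"gripper":-1},{"xyz":[0,0,-0.003],"rot":[0,0,0],"gripper":-1}]'
python3 -m pendant '[{"xyz":[0,0,-0.001],"rot":[0,0,0],"gripper":-1},{"xyz":[0,0,-0.002],"rot":[0,0,0],"gripper":-1},{"xyz":[0,0,-0.002],"rot":[0,0,0],"gripper":-1}]'
```

```text
time_s: 5.65
eef_pos: [0.5529, 0.0365, 0.1352]
tool_rot: [180.0, -0.0, -165.1]
force: [-0.0, -0.2, -5.5]
opening: 0.0358
time_s: 5.95
eef_pos: [0.553, 0.0364, 0.1333]
tool_rot: [180.0, -0.0, -165.1]
force: [-0.1, 0.2, -5.1]
opening: 0.0358
```

```bash
python3 -m pendant '[{"xyz":[0,0,-0.001],"rot":[0,0,0],"gripper":-1},{"xyz":[0,0,-0.002],"rot":[0,0,0],"gripper":-1},{"xyz":[0,0,-0.002],"rot":[0,0,0],"gripper":-1}]'
python3 -m pendant '[{"xyz":[0,0,-0.001],"rot":[0,0,0],"gripper":-1},{"xyz":[0,0,-0.002],"rot":[0,0,0],"gripper":-1},{"xyz":[0,0,-0.002],"rot":[0,0,0],"gripper":-1}]'
```

```text
time_s: 6.25
eef_pos: [0.553, 0.0364, 0.1312]
tool_rot: [180.0, -0.0, -165.1]
force: [0.1, -0.8, -5.0]
opening: 0.0358
time_s: 6.55
eef_pos: [0.5531, 0.0364, 0.1294]
tool_rot: [180.0, -0.0, -165.1]
force: [0.1, 0.4, -4.4]
opening: 0.0358
```

```bash
python3 -m pendant '[{"xyz":[0,0,-0.001],"rot":[0,0,0],"gripper":-1},{"xyz":[0,0,-0.002],"rot":[0,0,0],"gripper":-1},{"xyz":[0,0,-0.002],"rot":[0,0,0],"gripper":-1}]'
python3 -m pendant '[{"xyz":[0,0,-0.001],"rot":[0,0,0],"gripper":-1},{"xyz":[0,0,-0.001],"rot":[0,0,0],"gripper":-1}]'
```

```text
time_s: 6.85
eef_pos: [0.5535, 0.0365, 0.1293]
tool_rot: [-180.0, 0.0, -165.1]
force: [-4.3, 0.9, 5.6]
opening: 0.0356
time_s: 7.05
eef_pos: [0.5537, 0.0365, 0.1293]
tool_rot: [-180.0, 0.0, -165.1]
force: [-6.0, 0.9, 10.5]
opening: 0.0359
```

Touchdown at TCP z ≈ 0.129, which puts the foot about 92–95 mm below the origin, so under 100. To confirm, I push along gauge x with light contact: a strike at about 16 mm means the collar is below the step top.

```bash
python3 -m pendant '[{"xyz":[0,0,0.002],"rot":[0,0,0],"gripper":-1},{"xyz":[0.0029,0.0008,0.002],"rot":[0,0,0],"gripper":-1},{"xyz":[0.0058,0.0016,0.002],"rot":[0,0,0],"gripper":-1},{"xyz":[0.0087,0.0023,0.002],"rot":[0,0,0],"gripper":-1},{"xyz":[0.0116,0.0031,0.002],"rot":[0,0,0],"gripper":-1},{"xyz":[0.0116,0.0031,0.002],"rot":[0,0,0],"gripper":-1}]'
python3 -m pendant '[{"xyz":[0.001,0.0003,0],"rot":[0,0,0],"gripper":-1},{"xyz":[0.0019,0.0005,0],"rot":[0,0,0],"gripper":-1},{"xyz":[0.0019,0.0005,0],"rot":[0,0,0],"gripper":-1}]'
python3 -m pendant '[{"xyz":[0.001,0.0003,0],"rot":[0,0,0],"gripper":-1},{"xyz":[0.0019,0.0005,0],"rot":[0,0,0],"gripper":-1},{"xyz":[0.0019,0.0005,0],"rot":[0,0,0],"gripper":-1}]'
```

```text
time_s: 7.65
eef_pos: [0.565, 0.0395, 0.1299]
tool_rot: [180.0, -0.1, -165.1]
force: [-4.7, 0.2, 8.7]
opening: 0.0355
time_s: 7.95
eef_pos: [0.5667, 0.04, 0.13]
tool_rot: [180.0, -0.1, -165.1]
force: [-5.5, -0.1, 8.2]
opening: 0.036
time_s: 8.25
eef_pos: [0.5686, 0.0405, 0.13]
tool_rot: [180.0, -0.1, -165.1]
force: [-6.2, 0.4, 8.4]
opening: 0.0355
```

```bash
python3 -m pendant '[{"xyz":[0.001,0.0003,0],"rot":[0,0,0],"gripper":-1},{"xyz":[0.0019,0.0005,0],"rot":[0,0,0],"gripper":-1},{"xyz":[0.0019,0.0005,0],"rot":[0,0,0],"gripper":-1}]'
python3 -m pendant '[{"xyz":[0.001,0.0003,0],"rot":[0,0,0],"gripper":-1},{"xyz":[0.0019,0.0005,0],"rot":[0,0,0],"gripper":-1},{"xyz":[0.0019,0.0005,0],"rot":[0,0,0],"gripper":-1}]'
```

```text
time_s: 8.55
eef_pos: [0.5706, 0.041, 0.13]
tool_rot: [180.0, -0.1, -165.1]
force: [-4.9, -0.1, 7.8]
opening: 0.0356
time_s: 8.85
eef_pos: [0.5725, 0.0415, 0.13]
tool_rot: [180.0, -0.1, -165.1]
force: [-4.8, -0.0, 7.7]
opening: 0.0356
```

```bash
python3 -m pendant '[{"xyz":[0.001,0.0003,0],"rot":[0,0,0],"gripper":-1},{"xyz":[0.0019,0.0005,0],"rot":[0,0,0],"gripper":-1},{"xyz":[0.0019,0.0005,0],"rot":[0,0,0],"gripper":-1}]'
python3 - <<'E'
from h import *
c=cap('top'); w=cloud(c); np.savez('top1.npz',w=w,img=c['img'])
c=cap('scene'); w=cloud(c); np.savez('sc1.npz',w=w,img=c['img'])
o=np.array([.5541,.0353]);X=np.array([.966,.259]);Y=np.array([-.259,.966])
d=w[...,:2]-o; x=d@X*1000;y=d@Y*1000;z=w[...,2]*1000
b=(abs(y)<60)&(x>-60)&(x<100)
for lo in range(15,190,5):
    k=b&(z>=lo)&(z<lo+5)
    if k.sum(): print(lo,k.sum(),'x',np.round(np.percentile(x[k],[2,50,98])),'y',np.round(np.percentile(y[k],[2,50,98])))
im=c['img']; a=cv2.resize(im[150:290,200:340],None,fx=4.2,fy=4.2,interpolation=cv2.INTER_CUBIC); cv2.imwrite('pics/g3.png',a[:,:,::-1])
E
```

```text
time_s: 9.15
eef_pos: [0.5744, 0.042, 0.13]
tool_rot: [180.0, -0.1, -165.1]
force: [-4.7, -0.7, 8.0]
opening: 0.0355
15 330 x [-54.  36.  96.] y [-53.  28.  55.]
20 283 x [-50.  31.  95.] y [-51.  29.  54.]
25 39 x [ 4. 84. 87.] y [-34.  -6.  26.]
30 38 x [-9. 83. 86.] y [-31.   3.  26.]
35 44 x [-6. 84. 87.] y [-32.  -6.  24.]
40 35 x [51. 83. 86.] y [-31.  -3.  35.]
45 38 x [49. 84. 87.] y [-33.  -9.  35.]
50 41 x [61. 84. 87.] y [-35.  -5.  35.]
55 39 x [66. 84. 87.] y [-34.   2.  35.]
60 44 x [59. 84. 87.] y [-32.  -1.  35.]
65 55 x [61. 84. 86.] y [-33.   3.  35.]
70 53 x [67. 84. 87.] y [-33.  10.  35.]
75 54 x [58. 84. 87.] y [-30.   3.  35.]
80 49 x [58. 84. 86.] y [-30.   5.  35.]
85 52 x [66. 84. 87.] y [-32.   6.  35.]
90 55 x [59. 84. 87.] y [-34.   2.  35.]
95 56 x [66. 84. 87.] y [-32.   7.  36.]
100 58 x [59. 84. 87.] y [-33.   4.  35.]
105 56 x [57. 84. 87.] y [-33.   4.  36.]
110 70 x [28. 83. 87.] y [-32.   7.  35.]
115 295 x [22. 57. 85.] y [-31.   3.  35.]
120 245 x [ 4. 60. 85.] y [-32.   8.  34.]
125 24 x [ 3. 33. 35.] y [-12.   2.  30.]
130 29 x [29. 33. 36.] y [-17.   5.  24.]
135 41 x [27. 33. 36.] y [-24.   6.  32.]
140 42 x [24. 32. 37.] y [-25.   6.  33.]
145 41 x [28. 33. 38.] y [-25.   3.  33.]
150 49 x [23. 34. 39.] y [-24.   8.  32.]
155 47 x [25. 35. 39.] y [-24.   5.  33.]
160 140 x [ 5. 26. 38.] y [-25.   3.  33.]
165 49 x [ 4. 21. 33.] y [-25.   2.  33.]
170 23 x [17. 30. 33.] y [-26. -15.  33.]
175 27 x [16. 30. 33.] y [-26.  21.  33.]
180 26 x [16. 31. 34.] y [-24.   3.  33.]
185 29 x [15. 30. 33.] y [-26. -15.  33.]
```

View pics/g3.png

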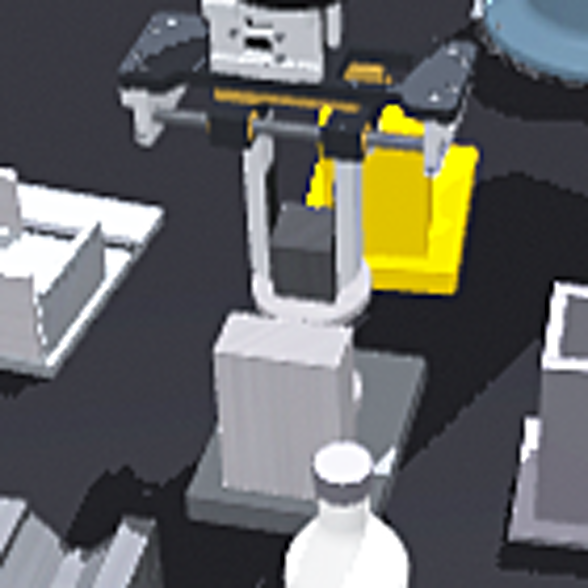

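The push has travelled about 21 mm with only friction-like force (~5 N). In the crop the collar sits right behind the step top. That disagrees with the touchdown height, so I'll check whether the pillar leans in the jaws before going on.

```bash
python3 - <<'E'
from h import *
D=np.load('sc1.npz'); w=D['w']; im=D['img'].astype(int)
o=np.array([.5541,.0353]);X=np.array([.966,.259]);Y=np.array([-.259,.966])
d=w[...,:2]-o; x=d@X*1000;y=d@Y*1000;z=w[...,2]*1000
b=(abs(y)<60)&(x>-20)&(x<60)
dark=(im.max(2)<90)
h=b&dark&(z>118)&(z<172)&(abs(y-3)<22)
A=np.c_[x[h],y[h],z[h]]
print(len(A))
top=A[(A[:,0]<30)]; fr=A[(A[:,0]>=33)]
for n,P in(('top',top),('front',fr)):
    for _ in range(2):
        m=np.median(P,0); nn=np.linalg.svd(P-P.mean(0))[2][2]; r=(P-P.mean(0))@nn; P=P[abs(r)<2*r.std()+.3]
    print(n,len(P),P.mean(0).round(1),nn.round(3),r.std().round(2),'x',np.percentile(P[:,0],[2,98]).round(),'y',np.percentile(P[:,1],[2,98]).round(),'z',np.percentile(P[:,2],[2,98]).round())
k=b&(z>105)&(z<130)&~dark&(x<49)
B=np.c_[x[k],y[k],z[k]]; print('collar',np.percentile(B,[2,25,50,75,98],axis=0).round(1).tolist())
k=(abs(y)<34)&(x>48)&(x<90)&(z>108)&(z<130); B=np.c_[x[k],y[k],z[k]]; 
for lo in range(48,90,4):
    q=B[(B[:,0]>=lo)&(B[:,0]<lo+4)]
    if len(q): print(lo,len(q),'z',np.percentile(q[:,2],[10,50,90]).round(1),'y',np.percentile(q[:,1],[2,98]).round())
E
```

```text
185
top 13 [ 25.1  -4.3 162.6] [ 0.983 -0.142  0.116] 3.49 x [18. 30.] y [-16.  21.] z [139. 171.]
front 128 [ 35.2   3.2 144.9] [-0.996 -0.001  0.088] 1.06 x [33. 38.] y [-14.  19.] z [128. 159.]
collar [[0.8, -27.7, 112.4], [23.8, -9.1, 117.9], [32.6, 11.1, 119.5], [37.4, 26.5, 121.2], [45.5, 35.3, 125.3]]
48 21 z [118.3 119.5 120.4] y [-29.  31.]
52 28 z [118.7 119.9 121.6] y [-30.  29.]
56 33 z [118.5 119.9 121.4] y [-31.  34.]
60 32 z [119.1 120.  121.1] y [-32.  31.]
64 27 z [118.6 120.  121.2] y [-31.  31.]
68 36 z [118.9 120.  121.8] y [-29.  32.]
72 32 z [118.8 120.  121.4] y [-32.  32.]
76 32 z [118.9 120.2 121.2] y [-33.  32.]
80 78 z [109.8 116.5 120.8] y [-32.  31.]
84 76 z [109.2 115.5 120.4] y [-33.  32.]
88 1 z [109.4 109.4 109.4] y [1. 1.]
```

The head's front face leans about 5° forward: the foot drags and pivots in the jaws, so the collar edge lags the TCP by about 4–5 mm, at x≈48–49 just short of the step face. I'll continue in small steps until it strikes.

```bash
python3 -m pendant '[{"xyz":[0,0,0.001],"rot":[0,0,0],"gripper":-1},{"xyz":[0.001,0.0003,0.001],"rot":[0,0,0],"gripper":-1},{"xyz":[0.0019,0.0005,0.001],"rot":[0,0,0],"gripper":-1},{"xyz":[0.0019,0.0005,0.001],"rot":[0,0,0],"gripper":-1}]'
python3 -m pendant '[{"xyz":[0.001,0.0003,0],"rot":[0,0,0],"gripper":-1},{"xyz":[0.0015,0.0004,0],"rot":[0,0,0],"gripper":-1},{"xyz":[0.0015,0.0004,0],"rot":[0,0,0],"gripper":-1}]'
```

```text
time_s: 9.65
eef_pos: [0.5759, 0.0425, 0.1299]
tool_rot: [180.0, -0.1, -165.1]
force: [-4.8, 0.1, 4.6]
opening: 0.0357
time_s: 9.95
eef_pos: [0.5773, 0.0428, 0.1299]
tool_rot: [180.0, -0.1, -165.1]
force: [-5.0, -1.5, 7.4]
opening: 0.0358
```

```bash
cat > lean.py <<'E'
from h import *
def lean(o,yaw,zlo=118,zhi=200,xmin=None):
    c=cap('scene'); w=cloud(c); im=c['img'].astype(int); a=np.radians(yaw)
    X=np.array([np.cos(a),np.sin(a)]);Y=np.array([-X[1],X[0]])
    d=w[...,:2]-np.array(o); x=d@X*1000;y=d@Y*1000;z=w[...,2]*1000
    h=(im.max(2)<90)&(abs(y)<25)&(abs(x-15)<45)&(z>zlo)&(z<zhi)
    P=np.c_[x[h],y[h],z[h]]; P=P[P[:,0]>np.percentile(P[:,0],97)-7]
    k=np.polyfit(P[:,2],P[:,0],1); k2=np.polyfit(P[:,1],P[:,0],1)
    print('front face n',len(P),'mean',P.mean(0).round(1),'lean deg',np.degrees(np.arctan(k[0])).round(1),'yaw',np.degrees(np.arctan(-k2[0])).round(1),'ztop',np.percentile(P[:,2],99).round(1),'y',np.percentile(P[:,1],[2,98]).round(1))
    q=(im.min(2)>110)&(abs(y)<36)&(x<49)&(x>-40)&(z>zlo-14)&(z<zlo+12)
    Q=np.c_[x[q],y[q],z[q]]; 
    if len(Q): print('collar-ish',np.percentile(Q,[2,50,98],axis=0).round(1).tolist())
    return c
if __name__=='__main__':
    c=lean([.5541,.0353],15); cv2.imwrite('pics/l.png',cv2.resize(c['img'][170:270,230:310],None,fx=6,fy=6,interpolation=cv2.INTER_CUBIC)[:,:,::-1])
    s=env.get_state(); print(s['eef_pos'],s['force'],s['moment'])
E
python3 lean.py
```

```text
front face n 161 mean [ 37.1   3.9 144.1] lean deg 5.6 yaw -0.1 ztop 173.6 y [-14.6  21.2]
collar-ish [[4.1, -28.0, 113.6], [34.1, 11.5, 119.0], [47.8, 34.4, 125.0]]
[0.57730306 0.04285147 0.12990769] [-5.88113944 -0.50532314  5.85734927] [-0.04620376  1.48419198  0.04991394]
```

View pics/l.png

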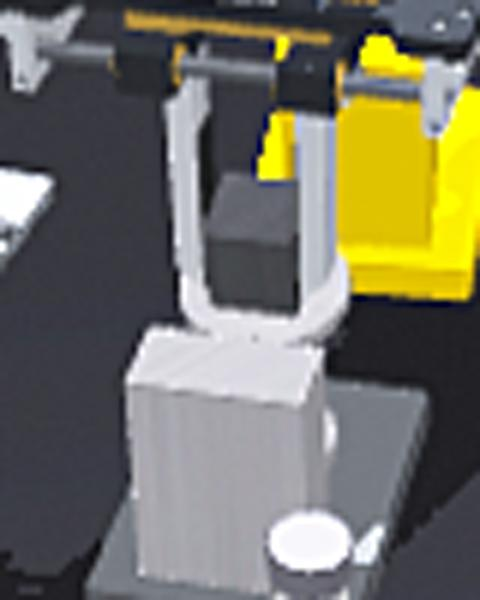

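```bash
python3 -m pendant '[{"xyz":[0.001,0.0003,0],"rot":[0,0,0],"gripper":-1},{"xyz":[0.0019,0.0005,0],"rot":[0,0,0],"gripper":-1},{"xyz":[0.0019,0.0005,0],"rot":[0,0,0],"gripper":-1}]'
python3 -m pendant '[{"xyz":[0.001,0.0003,0],"rot":[0,0,0],"gripper":-1},{"xyz":[0.0015,0.0004,0],"rot":[0,0,0],"gripper":-1},{"xyz":[0.0015,0.0004,0],"rot":[0,0,0],"gripper":-1}]'; python3 lean.py
```

```text
time_s: 10.3
eef_pos: [0.5777, 0.043, 0.1299]
tool_rot: [180.0, -0.4, -165.0]
force: [-11.7, -2.3, 9.8]
opening: 0.0353
time_s: 10.6
eef_pos: [0.578, 0.043, 0.1299]
tool_rot: [180.0, -0.6, -165.0]
force: [-17.1, -4.3, 12.8]
opening: 0.0359
front face n 152 mean [ 38.    3.6 144. ] lean deg 6.6 yaw -1.5 ztop 168.6 y [-13.9  20.4]
collar-ish [[3.6, -27.2, 112.3], [33.9, 11.9, 118.9], [47.3, 34.7, 125.0]]
[0.57796679 0.04301794 0.12992555] [-16.21110878  -2.56317903  13.76976408] [-0.62411199  3.38447907  0.02420876]
```

It struck: the force jumped to 17 N and the TCP stalled. The head axis is at x≈16–20 at collar level with the foot still lagging well behind, so it is the collar that hit the face. Collar top ≈119–120 mm also agrees with the touchdown height (foot ≈92–94 mm). The collar does not clear, so it goes to the **low bay**. Now I drag back to straighten the lean.

```bash
python3 -m pendant '[{"xyz":[-0.003,-0.0008,-0.001],"rot":[0,0,0],"gripper":-1},{"xyz":[-0.006,-0.0016,-0.001],"rot":[0,0,0],"gripper":-1},{"xyz":[-0.009,-0.0024,-0.001],"rot":[0,0,0],"gripper":-1},{"xyz":[-0.012,-0.0032,-0.001],"rot":[0,0,0],"gripper":-1},{"xyz":[-0.015,-0.004,-0.001],"rot":[0,0,0],"gripper":-1},{"xyz":[-0.018,-0.0048,-0.001],"rot":[0,0,0],"gripper":-1},{"xyz":[-0.018,-0.0048,-0.001],"rot":[0,0,0],"gripper":-1}]'; python3 lean.py
```

```text
time_s: 11.35
eef_pos: [0.5639, 0.0386, 0.1296]
tool_rot: [-179.9, 0.2, -165.1]
force: [3.2, -0.0, 7.0]
opening: 0.0361
front face n 173 mean [ 24.4   3.3 142.4] lean deg 4.7 yaw -0.1 ztop 160.0 y [-13.5  20.1]
collar-ish [[-4.7, -27.5, 111.9], [24.9, 8.9, 119.3], [38.9, 34.4, 124.0]]
[0.56393132 0.03863091 0.12956729] [ 2.81828436 -0.14519804  5.95515008] [ 0.25796145 -1.00360151  0.03116562]
```

```bash
python3 -m pendant '[{"xyz":[-0.003,-0.0008,-0.001],"rot":[0,0,0],"gripper":-1},{"xyz":[-0.006,-0.0016,-0.001],"rot":[0,0,0],"gripper":-1},{"xyz":[-0.009,-0.0024,-0.001],"rot":[0,0,0],"gripper":-1},{"xyz":[-0.012,-0.0032,-0.001],"rot":[0,0,0],"gripper":-1},{"xyz":[-0.015,-0.004,-0.001],"rot":[0,0,0],"gripper":-1},{"xyz":[-0.015,-0.004,-0.001],"rot":[0,0,0],"gripper":-1}]'; python3 lean.py
```

```text
time_s: 12.0
eef_pos: [0.5482, 0.0346, 0.1281]
tool_rot: [-179.9, 0.1, -165.1]
force: [2.7, -0.4, 6.3]
opening: 0.0356
front face n 186 mean [ 10.5   4.  143. ] lean deg 1.3 yaw 0.7 ztop 160.9 y [-13.1  20. ]
collar-ish [[-16.6, -28.6, 113.4], [12.6, 8.0, 119.5], [27.9, 34.5, 123.3]]
[0.54826769 0.03456488 0.12813018] [ 2.21114015 -0.42638672  6.52501846] [ 0.15655767 -0.8392164   0.02924626]
```

Lean is now 1.3°. Next I lift, carry to the low bay (≈0.538, −0.203) and turn to rack yaw 10.4°.

```bash
python3 -m pendant '[{"xyz":[0,0,0.01],"rot":[0,0,0],"gripper":-1},{"xyz":[0,0,0.03],"rot":[0,0,0],"gripper":-1},{"xyz":[0,-0.01,0.055],"rot":[0,0,-0.01],"gripper":-1},{"xyz":[-0.002,-0.03,0.08],"rot":[0,0,-0.02],"gripper":-1},{"xyz":[-0.003,-0.055,0.09],"rot":[0,0,-0.03],"gripper":-1},{"xyz":[-0.004,-0.085,0.095],"rot":[0,0,-0.04],"gripper":-1},{"xyz":[-0.005,-0.115,0.095],"rot":[0,0,-0.051],"gripper":-1},{"xyz":[-0.006,-0.145,0.095],"rot":[0,0,-0.051],"gripper":-1}]'
python3 -m pendant '[{"xyz":[-0.001,-0.03,0],"rot":[0,0,0],"gripper":-1},{"xyz":[-0.002,-0.06,0],"rot":[0,0,0],"gripper":-1},{"xyz":[-0.003,-0.082,0],"rot":[0,0,0],"gripper":-1},{"xyz":[-0.003,-0.092,0],"rot":[0,0,0],"gripper":-1},{"xyz":[-0.003,-0.092,0],"rot":[0,0,0],"gripper":-1},{"xyz":[-0.003,-0.092,0],"rot":[0,0,0],"gripper":-1}]'
python3 - <<'E'
from lean import *
c=lean([.5382,-.2028],10.4,200,290); w=cloud(c)
cv2.imwrite('pics/r1.png',cv2.resize(c['img'][80:260,100:300],None,fx=3.3,fy=3.3,interpolation=cv2.INTER_CUBIC)[:,:,::-1])
d=np.linalg.norm(w[...,:2]-np.array([.5382,-.2028]),axis=2)
for lo in range(80,240,10):
    k=(d<.04)&(w[...,2]*1000>=lo)&(w[...,2]*1000<lo+10)
    if k.sum(): print(lo,k.sum(),np.round(w[k].mean(0)*1000))
E
```

```text
time_s: 12.85
eef_pos: [0.539, -0.1102, 0.2198]
tool_rot: [179.8, -0.4, -169.7]
force: [0.2, 0.3, -6.0]
opening: 0.036
time_s: 13.45
eef_pos: [0.5382, -0.2007, 0.2212]
tool_rot: [179.8, -0.1, -169.6]
force: [0.3, 0.1, -4.6]
opening: 0.0357
front face n 172 mean [ 16.3   5.8 235.7] lean deg 0.6 yaw -0.6 ztop 253.7 y [-11.5  22.6]
collar-ish [[-1.4, -20.9, 186.7], [19.7, 12.3, 207.6], [33.3, 35.9, 211.9]]
110 43 [ 548. -187.  117.]
120 113 [ 542. -194.  123.]
130 21 [ 546. -192.  137.]
140 41 [ 545. -192.  145.]
150 41 [ 544. -191.  155.]
160 44 [ 546. -192.  165.]
170 44 [ 545. -192.  175.]
180 41 [ 545. -191.  185.]
190 15 [ 547. -190.  192.]
200 47 [ 557. -184.  207.]
210 179 [ 548. -189.  213.]
220 62 [ 551. -194.  225.]
230 91 [ 548. -190.  235.]
```

View pics/r1.png

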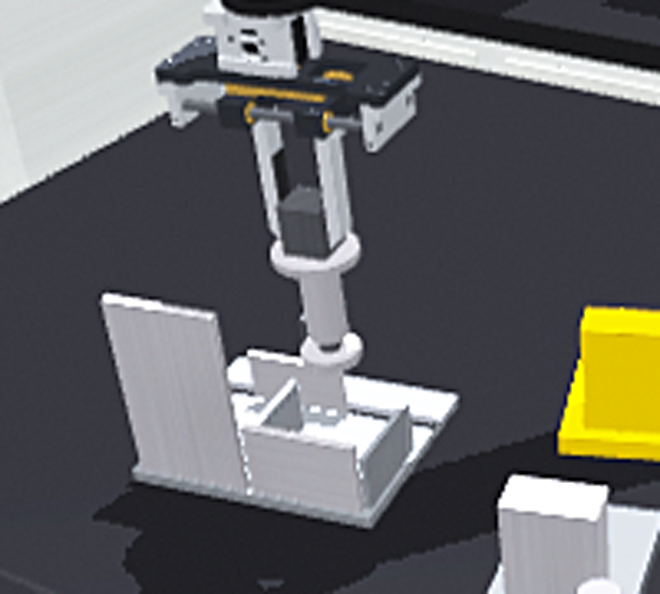

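```bash
python3 -m pendant '[{"xyz":[0.002,-0.002,-0.01],"rot":[0,0,0],"gripper":-1},{"xyz":[0.002,-0.002,-0.025],"rot":[0,0,0],"gripper":-1},{"xyz":[0.002,-0.002,-0.045],"rot":[0,0,0],"gripper":-1},{"xyz":[0.002,-0.002,-0.065],"rot":[0,0,0],"gripper":-1},{"xyz":[0.002,-0.002,-0.08],"rot":[0,0,0],"gripper":-1},{"xyz":[0.002,-0.002,-0.09],"rot":[0,0,0],"gripper":-1},{"xyz":[0.002,-0.002,-0.094],"rot":[0,0,0],"gripper":-1},{"xyz":[0.002,-0.002,-0.094],"rot":[0,0,0],"gripper":-1}]'
python3 -m pendant '[{"xyz":[0,0,-0.002],"rot":[0,0,0],"gripper":-1},{"xyz":[0,0,-0.004],"rot":[0,0,0],"gripper":-1},{"xyz":[0,0,-0.006],"rot":[0,0,0],"gripper":-1},{"xyz":[0,0,-0.006],"rot":[0,0,0],"gripper":-1}]'
```

```text
time_s: 14.3
eef_pos: [0.5409, -0.2038, 0.1281]
tool_rot: [180.0, -0.0, -169.7]
force: [0.1, -0.6, -4.8]
opening: 0.0356
time_s: 14.7
eef_pos: [0.541, -0.2039, 0.1224]
tool_rot: [180.0, -0.0, -169.7]
force: [0.1, 0.0, -6.0]
opening: 0.0359
```

```bash
python3 -m pendant '[{"xyz":[0,0,-0.001],"rot":[0,0,0],"gripper":-1},{"xyz":[0,0,-0.002],"rot":[0,0,0],"gripper":-1},{"xyz":[0,0,-0.002],"rot":[0,0,0],"gripper":-1}]'
python3 -m pendant '[{"xyz":[0,0,-0.001],"rot":[0,0,0],"gripper":-1},{"xyz":[0,0,-0.001],"rot":[0,0,0],"gripper":-1}]'; python3 -c "
from lean import *
lean([.5382,-.2028],10.4,105,190)"
```

```text
time_s: 15.0
eef_pos: [0.5409, -0.2039, 0.1203]
tool_rot: [180.0, -0.0, -169.7]
force: [0.2, -0.3, -4.5]
opening: 0.036
time_s: 15.2
eef_pos: [0.5412, -0.204, 0.1202]
tool_rot: [-180.0, 0.0, -169.7]
force: [-3.5, 0.5, 1.1]
opening: 0.0356
front face n 149 mean [ 19.    2.4 135.3] lean deg 0.1 yaw -0.7 ztop 154.3 y [-15.4  18.3]
collar-ish [[-20.8, -28.9, 102.9], [19.1, 14.4, 111.2], [36.4, 33.2, 114.3]]
```

Touchdown matches at 0.1202, with lean ≈0° and the pillar centred within 1–2 mm. Release slowly and rise.

```bash
python3 -m pendant '[{"xyz":[0,0,0],"rot":[0,0,0],"gripper":-0.18},{"xyz":[0,0,0],"rot":[0,0,0],"gripper":-0.1},{"xyz":[0,0,0],"rot":[0,0,0],"gripper":0},{"xyz":[0,0,0],"rot":[0,0,0],"gripper":0.15},{"xyz":[0,0,0],"rot":[0,0,0],"gripper":0.3},{"xyz":[0,0,0.002],"rot":[0,0,0],"gripper":0.3},{"xyz":[0,0,0.004],"rot":[0,0,0],"gripper":0.3}]'
python3 -m pendant '[{"xyz":[0,0,0.01],"rot":[0,0,0],"gripper":0.3},{"xyz":[0,0,0.03],"rot":[0,0,0],"gripper":0.3},{"xyz":[0,0,0.055],"rot":[0,0,0],"gripper":0.3},{"xyz":[0,0,0.08],"rot":[0,0,0],"gripper":0.3},{"xyz":[0,0,0.09],"rot":[0,0,0],"gripper":0.3}]'; python3 - <<'E'
from lean import *
lean([.5382,-.2028],10.4,105,190)
c=cap('scene');w=cloud(c)
a=np.radians(10.4); X=np.array([np.cos(a),np.sin(a)]);Y=np.array([-X[1],X[0]])
d=w[...,:2]-np.array([.5382,-.2028]);x=d@X*1000;y=d@Y*1000;z=w[...,2]*1000
k=(x<-75)&(x>-115)&(y>-130)&(y<60)&(z>65)&(z<100); print('handle',k.sum(),np.percentile(np.c_[x[k],y[k],z[k]],[3,50,97],axis=0).round(1).tolist())
E
```

```text
time_s: 15.95
eef_pos: [0.541, -0.2039, 0.1236]
tool_rot: [180.0, -0.0, -169.7]
force: [0.0, -0.0, -0.5]
opening: 0.061
time_s: 16.45
eef_pos: [0.5424, -0.2048, 0.2173]
tool_rot: [-179.8, 0.2, -169.7]
force: [-0.9, -0.6, 0.0]
opening: 0.0612
front face n 145 mean [ 18.1   2.  135.1] lean deg 2.3 yaw 0.5 ztop 152.9 y [-15.1  18.9]
collar-ish [[-18.5, -30.5, 104.3], [18.7, 14.5, 111.3], [34.7, 34.0, 115.1]]Traceback (most recent call last):
  File "<stdin>", line 6, in <module>
    return _quantile_unchecked(
        a, q, axis, out, overwrite_input, method, keepdims, weights)
    return _ureduce(a,
                    func=_quantile_ureduce_func,
    ...<5 lines>...
                    overwrite_input=overwrite_input,
                    method=method)
    r = func(a, **kwargs)
    result = _quantile(arr,
                       quantiles=q,
    ...<2 lines>...
                       out=out,
                       weights=wgt)
    slices_having_nans = np.isnan(arr[-1, ...])
                                  ~~~^^^^^^^^^
IndexError: index -1 is out of bounds for axis 0 with size 0
```

Pillar released and standing. Next the gate handle at (0.4575, −0.283), rack-frame y ≈ −64.5 from the low bay's middle.

```bash
python3 -m pendant '[{"xyz":[-0.02,-0.019,0],"rot":[0,0,0],"gripper":0.3},{"xyz":[-0.045,-0.043,0],"rot":[0,0,0],"gripper":0.3},{"xyz":[-0.07,-0.067,0],"rot":[0,0,0],"gripper":0.3},{"xyz":[-0.0836,-0.0793,0],"rot":[0,0,0],"gripper":0.3},{"xyz":[-0.0836,-0.0793,-0.03],"rot":[0,0,0],"gripper":0.3},{"xyz":[-0.0836,-0.0793,-0.07],"rot":[0,0,0],"gripper":0.3},{"xyz":[-0.0836,-0.0793,-0.1],"rot":[0,0,0],"gripper":0.3},{"xyz":[-0.0836,-0.0793,-0.11],"rot":[0,0,0],"gripper":0.3}]'
python3 - <<'E'
from lean import *
c=cap('scene'); cv2.imwrite('pics/k1.png',cv2.resize(c['img'][110:250,110:280],None,fx=4,fy=4,interpolation=cv2.INTER_CUBIC)[:,:,::-1])
E
```

```text
time_s: 17.35
eef_pos: [0.4547, -0.2808, 0.0984]
tool_rot: [179.6, -0.3, -169.7]
force: [-0.5, 0.1, 0.3]
opening: 0.0613
```

View pics/k1.png

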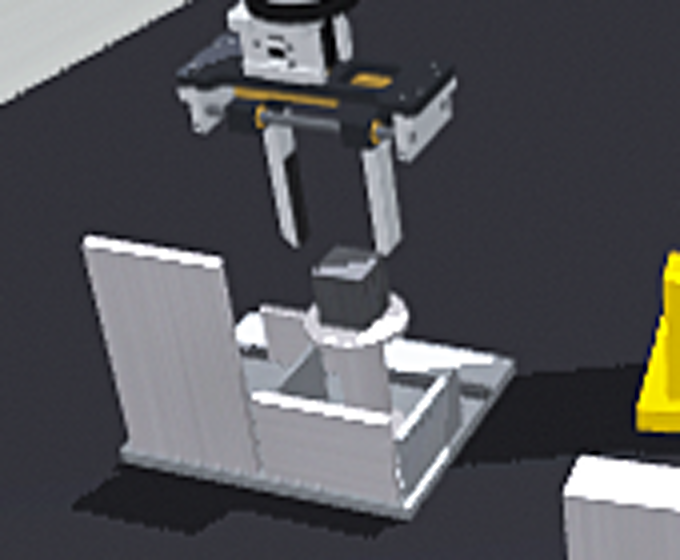

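The pillar stands upright in the middle of the low bay. The fingers, centred at crop x≈337, straddle where the handle is (hidden at ≈340). Descend and grip.

```bash
python3 -m pendant '[{"xyz":[0,0,0],"rot":[0,0,0],"gripper":0.3},{"xyz":[0,0,-0.015],"rot":[0,0,0],"gripper":0.3},{"xyz":[0,0,-0.03],"rot":[0,0,0],"gripper":0.3},{"xyz":[0,0,-0.045],"rot":[0,0,0],"gripper":0.3},{"xyz":[0,0,-0.045],"rot":[0,0,0],"gripper":0}]' 15
python3 -m pendant '[{"xyz":[0,0,0],"rot":[0,0,0],"gripper":-0.2},{"xyz":[0,0,0],"rot":[0,0,0],"gripper":-0.45},{"xyz":[0,0,0],"rot":[0,0,0],"gripper":-0.6},{"xyz":[0,0,0],"rot":[0,0,0],"gripper":-0.8},{"xyz":[0,0,0],"rot":[0,0,0],"gripper":-1},{"xyz":[0,0,0],"rot":[0,0,0],"gripper":-1},{"xyz":[0,0,0],"rot":[0,0,0],"gripper":-1}]' 15
```

```text
time_s: 17.9
eef_pos: [0.4559, -0.2818, 0.0556]
tool_rot: [179.8, -0.2, -169.7]
force: [0.1, 0.4, 0.1]
opening: 0.0563
time_s: 18.6
eef_pos: [0.4578, -0.2839, 0.0589]
tool_rot: [-179.9, 0.0, -169.7]
force: [0.7, -2.1, 1.2]
opening: 0.014
```

Opening reads 14 mm, which is the handle. Slide along rack +y.

```bash
python3 -m pendant '[{"xyz":[-0.0015,0.008,0],"rot":[0,0,0],"gripper":-1},{"xyz":[-0.0033,0.018,0],"rot":[0,0,0],"gripper":-1},{"xyz":[-0.0051,0.028,0],"rot":[0,0,0],"gripper":-1},{"xyz":[-0.007,0.038,0],"rot":[0,0,0],"gripper":-1},{"xyz":[-0.0088,0.048,0],"rot":[0,0,0],"gripper":-1},{"xyz":[-0.0102,0.0555,0],"rot":[0,0,0],"gripper":-1},{"xyz":[-0.011,0.06,0],"rot":[0,0,0],"gripper":-1},{"xyz":[-0.011,0.06,0],"rot":[0,0,0],"gripper":-1}]'
python3 -m pendant '[{"xyz":[-0.0004,0.002,0],"rot":[0,0,0],"gripper":-1},{"xyz":[-0.0007,0.004,0],"rot":[0,0,0],"gripper":-1},{"xyz":[-0.0007,0.004,0],"rot":[0,0,0],"gripper":-1}]'
```

```text
time_s: 19.4
eef_pos: [0.4467, -0.2221, 0.0589]
tool_rot: [179.9, 0.0, -169.6]
force: [1.0, 2.6, 6.3]
opening: 0.0138
time_s: 19.7
eef_pos: [0.4467, -0.222, 0.0589]
tool_rot: [-179.6, 0.1, -169.6]
force: [5.2, -11.4, -2.9]
opening: 0.0137
```

Hard stop after 63 mm, with force rising at a constant position. Relieve, open, rise, retreat and check.

```bash
python3 -m pendant '[{"xyz":[0.0003,-0.002,0],"rot":[0,0,0],"gripper":-1},{"xyz":[0.0003,-0.002,0],"rot":[0,0,0],"gripper":-0.6},{"xyz":[0.0003,-0.002,0],"rot":[0,0,0],"gripper":-0.4},{"xyz":[0.0003,-0.002,0],"rot":[0,0,0],"gripper":-0.2},{"xyz":[0.0003,-0.002,0],"rot":[0,0,0],"gripper":-0.2},{"xyz":[0.0003,-0.002,0.02],"rot":[0,0,0],"gripper":-0.2},{"xyz":[0.0003,-0.002,0.05],"rot":[0,0,0],"gripper":-0.2},{"xyz":[0.0003,-0.002,0.09],"rot":[0,0,0],"gripper":-0.2}]'
python3 -m pendant '[{"xyz":[0,0,0.04],"rot":[0,0,0],"gripper":-0.2},{"xyz":[0,0,0.08],"rot":[0,0,0],"gripper":-0.2},{"xyz":[-0.03,0.03,0.1],"rot":[0,0,0],"gripper":-0.2},{"xyz":[-0.05,0.07,0.12],"rot":[0,0,0],"gripper":-0.2},{"xyz":[-0.05,0.11,0.12],"rot":[0,0,0],"gripper":-0.2},{"xyz":[-0.05,0.15,0.12],"rot":[0,0,0],"gripper":-0.2},{"xyz":[-0.05,0.19,0.12],"rot":[0,0,0],"gripper":-0.2},{"xyz":[-0.05,0.19,0.12],"rot":[0,0,0],"gripper":-0.2}]'
python3 - <<'E'
from lean import *
lean([.5382,-.2028],10.4,105,190)
c=cap('top');w=cloud(c)
a=np.radians(10.4); X=np.array([np.cos(a),np.sin(a)]);Y=np.array([-X[1],X[0]])
d=w[...,:2]-np.array([.5382,-.2028]);x=d@X*1000;y=d@Y*1000;z=w[...,2]*1000
for n,k in(('handle',(x<-78)&(x>-115)&(abs(y)<130)&(z>75)&(z<100)),('headtop',(abs(x)<30)&(abs(y)<30)&(z>145)),('collar',(abs(x)<40)&(abs(y)<40)&(z>105)&(z<120)),('gate',(x<-48)&(x>-70)&(abs(y)<130)&(z>45)&(z<70))):
    print(n,k.sum(),np.percentile(np.c_[x[k],y[k],z[k]],[3,50,97],axis=0).round(1).tolist())
s=cap('scene')['img']
A=np.hstack([cv2.resize(c['img'][140:260,180:440],(520,240)),cv2.resize(s[140:260,110:250],(280,240))])
cv2.imwrite('pics/end.png',A[:,:,::-1]); print(env.get_state()['time_s'])
E
```

```text
time_s: 20.5
eef_pos: [0.4445, -0.22, 0.1475]
tool_rot: [179.8, -0.2, -169.7]
force: [1.2, 0.1, -0.7]
opening: 0.0376
time_s: 21.3
eef_pos: [0.3954, -0.0278, 0.2683]
tool_rot: [180.0, 0.0, -169.3]
force: [-1.1, -0.0, -0.1]
opening: 0.0377
front face n 148 mean [ 18.3   2.4 135.5] lean deg 1.3 yaw 1.2 ztop 153.2 y [-14.8  19.1]
collar-ish [[-21.2, -31.0, 104.0], [18.6, 13.9, 111.4], [35.6, 32.9, 115.3]]
handle 49 [[-104.6, -6.6, 77.7], [-94.0, 0.8, 87.2], [-82.9, 6.6, 91.1]]
headtop 188 [[-15.3, -16.3, 147.3], [1.3, 0.9, 153.2], [17.9, 17.9, 157.7]]
collar 263 [[-29.3, -30.5, 106.3], [-2.9, 7.5, 111.2], [32.1, 30.5, 117.1]]
gate 78 [[-65.6, -41.3, 46.4], [-56.1, -0.7, 61.3], [-52.9, 42.1, 65.9]]
21.45
```

View pics/end.png

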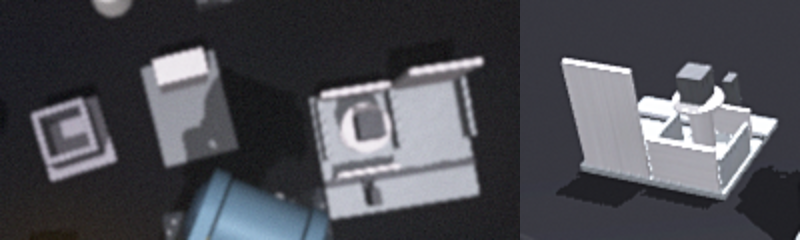

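The pillar is upright within about 1 mm of the low bay's middle. The gate handle is at y≈+1 mm from the bay middle (full stop), and the arm is clear. Head top at 153 mm above the table gives a foot length of about 91 mm, consistent with "does not clear".

```bash
python3 -c "
from cell import env
print(env.finish_job())"
```

```text
the job is handed in; nothing more can be done
None
```

The pillar is standing in the low bay with the gate slid across in front of it. I handed the job in at about 21.5 s of the 54 s allowed.

**Collar test:** I lifted the pillar from the sleeve, stood it on the grey gauge and pushed it towards the step. The collar hit the step face, and the force rose from 5 N to 17 N while the tool stalled. The height at touchdown put the foot about 92–94 mm below the collar, so the collar does not clear the step and the low bay is right.

**Last checks:**
- **Pillar:** It is within about 1.5 mm of the bay's middle, with a measured lean of about 1°, which is within the noise. Its head top is at 153 mm, giving a foot length of about 91 mm, in line with the gauge result.
- **Gate:** It stopped hard after 63 mm, and its handle is now within about 1 mm of the bay's middle line.
- **Robot:** The arm is clear and touching nothing. The mouse, bottle and V-block were never approached, but I did not measure them again at the end.

**What disagreed:** During the push the foot dragged on the plate and the pillar leaned in the jaws, up to about 6.6°. That made the collar strike at 25 mm of tool travel instead of 16 mm, close to the 26 mm expected if the collar had cleared. I settled it with the camera's lean and collar height and with the touchdown height. I then dragged the pillar back to about 1° before lifting it.

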